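Set the slice thickness and run the food processor at full pulse

ROBOT

A 7-joint arm with a two-finger parallel gripper is mounted at the origin on the work surface. World frame = base frame: x ahead of the robot, y to its left, z up, the work surface at z = 0. Lengths are in m, angles in degrees, forces in N, time in s.
With the tool pointing down it reaches from about 0.425 to 0.875 m from the base axis. Payload 4.7 kg.
Tool frame: the origin (TCP) lies midway between the tips of the shut fingers; the grasp point (between the pads) lies 19 mm behind it (r.hold_point_z is the distance from the TCP to the grasp point, in m); z points along the fingers, y is the line along which they close (so a half turn about z gives the same grasp; the last joint's range is limited). The gripper opens to 85 mm and grips with 20 to 120 N. Pads are 22 mm wide; open, the fingers measure 114 mm over their backs; the gripper's body (76 mm by 85 mm) begins 54 mm behind the grasp point. The pads swing forward as they close: fully open they stand 13 mm farther back than shut.
Start: joints at [0.808, 18.392, -4.016, 83.108, 1.295, 78.541, -3.26], TCP at [0.65, -0, 0.231] pointing down, gripper open.
Joint ranges: [-163.93, 163.93], [-17.29, 119.83], [-79.2, 71.16], [3.27, 140.29], [-89.18, 269.18], [5.43, 117.66], [-154.24, 154.24]. Speed limits (degrees/s): [147.25, 147.25, 180, 180, 180, 180, 180].

INTERFACE

Orientations are given as a 3x3 rotation matrix whose columns are the frame's x, y, z axes.
In Python, from bench import r gives the robot as it stands.
- The arm moves only by the shell command python3 -m pendant 'ROWS' [FORCE]. ROWS is a JSON object of lists of equal length, an entry for each row: "travel": the shift along the tool's x, y, z in m, a list of three; "spin": the turn about the tool's z in degrees; "fingers": the opening in per cent of the stroke, from 0 (shut) to 100 (fully open). A call has 1 to 20 rows; each row is the pose to reach, as a shift and turn from the pose commanded when the call began, along the tool's axes at that moment; what a row does not reach only later rows make up. A row lasts 1/10 s, in which the tool goes at most 50 mm and 8.59 degrees, less where a joint would pass 70% of its speed; a pose out of reach is approached as far as the arm can. A call with a gripper value outside its range is refused whole. The fingers move at their own pace and stop on an object; FORCE is the grip in N (left out, the last holds). Time passes only in rows, so rows that repeat a pose let the fingers close. It gives the time, the measured TCP pose, the force, the opening and the grip force at its end, in the units of the state.
- r.observe(): the state, without advancing time (a new reading comes with each control period).
- r.capture(name): name is "scene" or "side" or "wrist"; returns a dict with "color" (384x512x3 uint8, blue, green, red), "vfov" (degrees; the focal length in pixels is half the picture's height over the tangent of half this angle, whatever the lens; pixels are square), "cx", "cy" (the principal point, pixels), "eye" and "rotation" of the camera in the world; the wrist camera has in their place "mount" (4x4, takes a point from camera to tool coordinates, whose origin is the TCP and whose axes are the flange's). Camera axes: x right, y down, z forward; pixel columns grow to the right and rows downward; lengths in m; the calibration is good to about 2 mm. A picture is of the moment at which its call begins: read the wrist's pose just before it. There is no depth.
- r.finish_job(): hands the job in; it is judged then, once.
The state is a dict: "time": time; "joint_positions": joint angles; "dq": joint speeds; "tau": joint torques, N m; "ee_pos": TCP position; "orientation": TCP orientation; "force": force on the tool from outside, world axes, zero at the start; "moment": the same for the moment, N m; "gripper_width": opening from 0.0 (shut) to 1.0 (fully open); "gripper_force": force on a finger pad.
Only numpy, scipy, OpenCV 4.12 (cv2) and the standard library are available. Lean on these libraries where they do the work, as an engineer would, in place of code of your own. Each camera call takes 0.05 s, during which the arm holds its last target. There are 200 camera calls.

TASK

Get the food processor slicing: while it is still off, slide the thickness slider along its track until its black line stands at the orange mark. Then turn the spring-return speed dial clockwise past its first two clicks to the third (three dots) and keep holding it there: the job finishes with your fingers still holding the dial at the third setting, since it springs back to off when let go. Leave the slider at the mark and the other things on the counter where they are.

Things in the scene. Friction and masses are not known exactly. Their poses are not given: they have to be found in the camera images.
- processor: white food processor fixed to the counter, 225 x 385 mm; origin: centre of its underside; x to its back, y to the motor-housing side, z up. Housing (210 x 178 mm) centred at y = +95 mm; its flat grey deck, 152 mm above the counter, has the slider near the front and the dial near the back, 98 mm from the slider's track. Clear bowl at y = -90 mm: lid top 195 mm high, chute to 280 mm
- thickness (a joint): position of the thickness slider along its track in m, growing towards the processor's +y; travel 0 to 0.080, the orange mark is at 0.056. It stays where it is left; friction about 2 N
- slider_grip (a point): middle of the slider's white grip, a plain upright block 24 mm (processor's x, across the track) x 12 mm (y, along the track) x 22 mm high standing on the deck; the point is half-way up, 12 mm above the deck; a black line runs across its top. Its axes are the processor's
- orange_mark (a point): point on the deck (not above it) in the middle of the track beside the orange mark, a 5 mm wide stripe across the track with white ticks every 8 mm: the middle of the grip must come over this point
- speed_dial (a joint): angle of the speed dial in rad, 0 = off, growing clockwise as seen from above; clicks at 0.40 (one dot), 0.80 (two dots) and 1.20 (three dots), end stop at 1.28. A spring returns it to 0 from everywhere: 0.09 N m at the start to 0.15 N m at the third click, with up to about 0.08 N m more on the rise to each click
- dial_grip (a point): middle of the dial's black grip bar, on the dial's upright axis, 19 mm above the deck. Bar 50 mm long, 12 mm thick, 24 mm high (top 31 mm above the deck) on a round skirt 54 mm across whose top is 7 mm above the deck. The point turns with the dial: its x axis runs along the bar to the end with the white pointer line; at off it points along the processor's +x
- palayok_lid: clay pot lid, 194 mm across, 66 mm high with its knob, lying on the counter; origin at its underside. Bystander
- spice_jar: small amber glass spice jar, 48 mm across, 95 mm high; origin at its underside. Bystander
- orange_bowl: orange plastic bowl, 170 mm across, 65 mm high; origin at its underside. Bystander
- mug: blue mug, 80 mm across, 92 mm high; origin at its underside. Bystander
- salt_tub: round yellow salt tub, 80 mm across, 120 mm high; origin at its underside. Bystander

How it is judged (in metres and radians):
On the way, in this order (a step that is already met when the one before it is completed fails the run):
1. the slider is set at the orange mark while the dial is off (value of joint thickness between 0.052 and 0.06 m and value of joint speed_dial below 0.15 rad), for 0.2 s.
2. the fingers turn the dial to the third click (value of joint speed_dial above 1.1 rad and contact force between the fingers and speed_dial above 1 N), for 0.3 s.
At the end, for the whole second after the job is handed in: the slider stands within 4 mm of the orange mark, and the gripper's fingers are holding the dial still at the third click (angle over 1.10 rad, touching it with more than 1 N) (all of step 2 and value of joint thickness between 0.052 and 0.06 m and velocity of joint speed_dial between -0.15 and 0.15 rad/s); the arm keeps its last pose, push and grip.
It fails at once if the machine is switched on (first click) while the slider is not at the mark (value of joint speed_dial above 0.3 rad and (value of joint thickness below 0.052 m or value of joint thickness above 0.06 m)).
It fails at once if another thing on the counter is pushed away by more than 30 mm (distance of any of palayok_lid, spice_jar, orange_bowl, mug, salt_tub from where it was at the start of the episode above 0.03 m).
It also fails if it takes over 48 s, if anything falls off the work surface, if the arm or the gripper's body presses on something with over 40 N, if the wrist force passes 120 N, or if a joint passes its speed limit or range.

## Working session

There is one attempt and no reset: what is moved stays moved. The work goes in short steps, Python scripts to look and compute and a shell command to move; the robot and the scene stay as the last step left them, time stands still between calls to the robot, and variables do not carry over. Pictures are saved under pics/ and viewed, at most 10 in all, crops included, and the job is handed in when it is done.

```bash
mkdir -p pics; cat > h.py <<'E'
import numpy as np,cv2
from bench import r
def cam(n):
    s=r.observe(); c=r.capture(n)
    if n=="wrist":
        T=np.eye(4);T[:3,:3]=np.array(s["orientation"]);T[:3,3]=s["ee_pos"]
        M=T@np.array(c["mount"]);e,R=M[:3,3],M[:3,:3]
    else: e,R=np.array(c["eye"]),np.array(c["rotation"])
    f=192/np.tan(np.radians(c["vfov"])/2)
    return c["color"],dict(e=e,R=R,f=f,cx=c["cx"],cy=c["cy"])
def ray(k,u,v,z):
    d=k["R"]@np.array([(u-k["cx"])/k["f"],(v-k["cy"])/k["f"],1]); return k["e"]+d*(z-k["e"][2])/d[2]
def proj(k,p):
    q=k["R"].T@(np.array(p)-k["e"]); return q[:2]/q[2]*k["f"]+[k["cx"],k["cy"]]
E
python3 - <<'E'
from h import *
import pickle
ims={}
for n in ("scene","side","wrist"):
    im,k=cam(n); ims[n]=(im,k); print(n,k["e"].round(3),k["R"].round(2).tolist(),k["f"].round(1),k["cx"],k["cy"])
pickle.dump(ims,open("i0.pkl","wb"))
a=np.zeros((600,800,3),np.uint8)
for i,n in enumerate(ims):
    y,x=divmod(i,2); a[y*300:y*300+300,x*400:x*400+400]=cv2.resize(ims[n][0],(400,300))
cv2.imwrite("pics/a.png",a)
s=r.observe();print(s["time"],s["ee_pos"],s["orientation"],r.hold_point_z)
E
```

```text
scene [ 1.35  -0.558  1.218] [[0.52, 0.63, -0.57], [0.85, -0.38, 0.36], [0.01, -0.68, -0.74]] 423.2 255.41913474770132 191.3585663927853
side [-0.11  -0.959  0.795] [[0.81, -0.31, 0.49], [-0.58, -0.4, 0.71], [-0.03, -0.86, -0.5]] 395.8 253.56705880148115 188.48475134931883
wrist [0.651 0.066 0.373] [[1.0, 0.0, -0.0], [-0.0, -0.97, -0.26], [-0.0, 0.26, -0.97]] 269.6 255.67476596229375 188.62432888117203
0.15 [ 6.49591839e-01 -1.99919527e-05  2.30477187e-01] [[-9.68091262e-05  9.99998916e-01 -1.46907558e-03]
 [ 9.99999990e-01  9.66532802e-05 -1.06155056e-04]
 [-1.06012950e-04 -1.46908584e-03 -9.99998915e-01]] 0.0187
```

View pics/a.png

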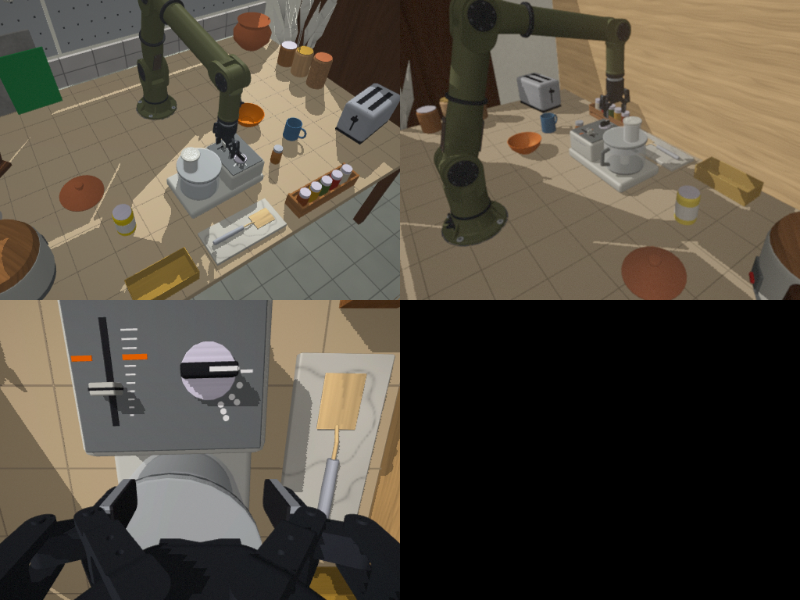

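```bash
python3 - <<'E'
from h import *
import pickle
im,k=pickle.load(open("i0.pkl","rb"))["wrist"]
cv2.imwrite("pics/b.png",cv2.resize(im[0:200,70:340],(800,593),interpolation=cv2.INTER_CUBIC))
E
```

```text
(no output)
```

View pics/b.png

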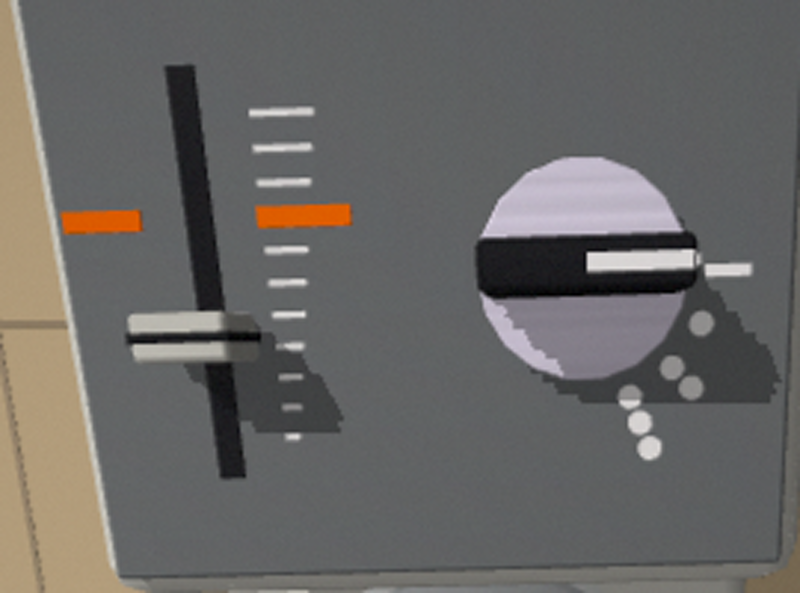

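```bash
python3 - <<'E'
from h import *
import pickle
im,k=pickle.load(open("i0.pkl","rb"))["wrist"]
s=2.963
def P(n,u,v,z): print(n,ray(k,(u+.5)/s-.5+70,(v+.5)/s-.5,z).round(4))
P("markL",102,221,.152);P("markR",303,215,.152);P("mark",199,218,.152)
P("trT",180,66,.152);P("trB",232,477,.152);P("deckL",118,577,.152);P("deckR",780,572,.152)
P("sl",194,337,.175);P("slL",127,338,.175);P("slR",260,336,.175)
P("skirt",582,267,.159);P("barC",587,262,.183);P("barE",697,260,.183);P("barTL",477,240,.183);P("barTR",697,233,.183)
E
```

```text
markL [0.5347 0.0968 0.152 ]
markR [0.5866 0.0982 0.152 ]
mark [0.5598 0.0975 0.152 ]
trT [0.5591 0.1322 0.152 ]
trB [0.5613 0.0305 0.152 ]
deckL [0.5254 0.0014 0.152 ]
deckR [0.716 0.003 0.152]
sl [0.5651 0.0678 0.175 ]
slL [0.549  0.0676 0.175 ]
slR [0.5809 0.068  0.175 ]
skirt [0.6581 0.085  0.159 ]
barC [0.6584 0.0839 0.183 ]
barE [0.683  0.0843 0.183 ]
barTL [0.6339 0.0885 0.183 ]
barTR [0.6827 0.0899 0.183 ]
```

```bash
python3 -m pendant '{"travel":[[0.02,-0.02,0],[0.045,-0.05,0],[0.068,-0.089,0],[0.068,-0.089,0],[0.068,-0.089,0],[0.068,-0.089,0],[0.068,-0.089,0],[0.068,-0.089,0],[0.068,-0.089,0],[0.068,-0.089,0],[0.068,-0.089,0],[0.068,-0.089,0],[0.068,-0.089,0],[0.068,-0.089,0]],"spin":[0,-8,-16,-24,-32,-40,-48,-56,-64,-72,-80,-88,-90,-90],"fingers":[60,60,60,60,60,60,60,60,60,60,60,60,60,60]}' 30
python3 - <<'E'
from h import *
im,k=cam("wrist"); s=r.observe(); print(s["time"],np.array(s["ee_pos"]).round(4),np.array(s["orientation"]).round(3).tolist(),np.array(s["joint_positions"]).round(1),s["gripper_width"])
for n,p in dict(sl=(.5605,.0678,.175),mark=(.5598,.0975,.152),dial=(.6583,.0845,.183)).items(): print(n,proj(k,p).round(1))
cv2.imwrite("pics/c.png",cv2.resize(im,(800,600)))
E
```

```text
time: 1.55
ee_pos: [0.5608, 0.0679, 0.231]
orientation: [[-1.0, 0.0, -0.0], [0.0, 1.0, -0.0], [0.0, -0.0, -1.0]]
force: [-0.9, -0.3, 0.7]
gripper_width: 0.604
gripper_force: 0.0
1.6 [0.5608 0.0679 0.2311] [[-1.0, 0.001, -0.0], [0.001, 1.0, -0.0], [0.0, -0.0, -1.0]] [  2.7   8.7 -13.6  95.2   2.1  76.4  78.7] 0.5944448433906103
sl [255.  202.3]
mark [289.8 193.3]
dial [275.  316.6]
```

View pics/c.png

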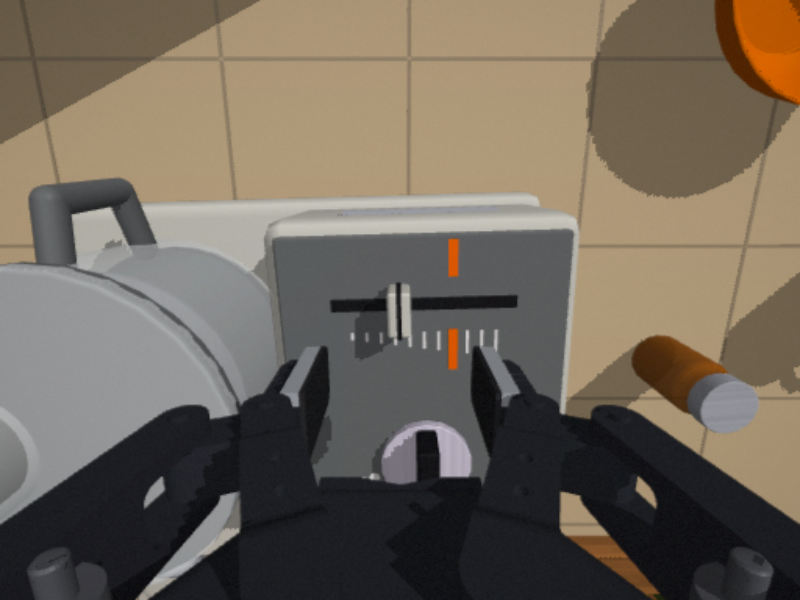

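```bash
python3 -m pendant '{"travel":[[0,0,0.03],[0,0,0.055],[0,0,0.073],[0,0,0.073],[0,0,0.073],[0,0,0.073],[0,0,0.073],[0,0,0.073],[0,0,0.073],[0,0.01,0.073],[0,0.02,0.073],[0,0.03,0.073],[0,0.03,0.073],[0,0.03,0.073]],"spin":[0,0,0,0,0,0,0,0,0,0,0,0,0,0],"fingers":[60,60,60,60,0,0,0,0,0,0,0,0,0,0]}' 25
python3 - <<'E'
from h import *
im,k=cam("wrist"); s=r.observe(); print(s["time"],np.array(s["ee_pos"]).round(4),s["gripper_width"],s["gripper_force"],s["force"])
cv2.imwrite("pics/d.png",cv2.resize(im[100:300,120:390],(800,593)))
E
```

```text
time: 3.0
ee_pos: [0.5611, 0.0998, 0.1599]
orientation: [[-1.0, -0.002, 0.001], [-0.002, 1.0, 0.002], [-0.001, 0.002, -1.0]]
force: [-2.4, 2.9, 6.4]
gripper_width: 0.13
gripper_force: 29.0
3.05 [0.5611 0.0998 0.1599] 0.13258675719991417 29.000712633132935 [-2.63817446  2.11627712  7.29324996]
```

View pics/d.png

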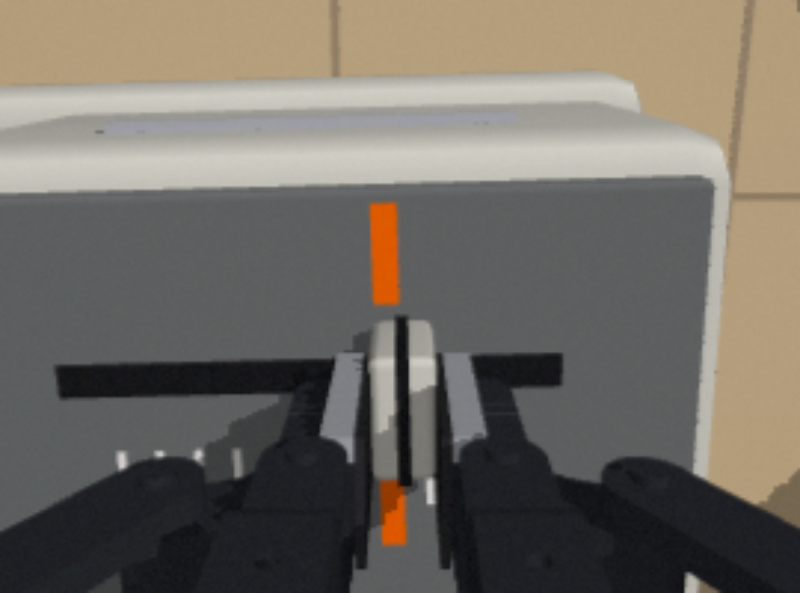

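```bash
python3 - <<'E'
from h import *
im,k=cam("wrist");s=2.963
print(r.observe()["ee_pos"])
def P(n,u,v,z): print(n,ray(k,(u+.5)/s-.5+120,(v+.5)/s-.5+100,z).round(4))
P("m1",385,253,.152);P("m2",394,512,.152);P("l1",400,322,.175);P("l2",404,480,.175)
P("tr",565,369,.152);P("tl",60,381,.152)
E
```

```text
[0.5611162  0.09977143 0.15989828]
m1 [0.5349 0.0967 0.152 ]
m2 [0.5917 0.0984 0.152 ]
l1 [0.541  0.0997 0.175 ]
l2 [0.5707 0.1004 0.175 ]
tr [0.5591 0.133  0.152 ]
tl [0.5617 0.0307 0.152 ]
```

```bash
python3 -m pendant '{"travel":[[0,-0.0025,0],[0,-0.0025,0],[0,-0.0025,0]],"spin":[0,0,0],"fingers":[0,0,0]}'
```

```text
time: 3.4
ee_pos: [0.5612, 0.0968, 0.1599]
orientation: [[-1.0, -0.001, 0.001], [-0.001, 1.0, 0.001], [-0.001, 0.001, -1.0]]
force: [-3.1, 1.3, 7.8]
gripper_width: 0.132
gripper_force: 29.1
```

```bash
python3 -m pendant '{"travel":[[0,0,0],[0,0,0],[0,0,0],[0,0,-0.02],[0,0,-0.045],[0,0,-0.07],[-0.03,-0.004,-0.07],[-0.065,-0.008,-0.07],[-0.097,-0.011,-0.07],[-0.097,-0.011,-0.07],[-0.097,-0.011,-0.07]],"spin":[0,0,0,0,0,0,0,0,0,0,0],"fingers":[60,60,60,60,60,60,60,60,60,60,60]}'
python3 - <<'E'
from h import *
im,k=cam("wrist"); s=r.observe(); print(s["time"],np.array(s["ee_pos"]).round(4),s["gripper_width"],s["force"])
for n,p in dict(sl=(.5605,.0975,.175),mark=(.5598,.0975,.152),dial=(.6583,.0845,.183)).items(): print(n,(proj(k,p)-[120,60])*2.963)
cv2.imwrite("pics/e.png",cv2.resize(im[60:260,120:390],(800,593)))
E
```

```text
time: 4.5
ee_pos: [0.6578, 0.0842, 0.227]
orientation: [[-1.0, 0.001, -0.002], [0.001, 1.0, 0.0], [0.002, 0.0, -1.0]]
force: [0.1, 0.4, -0.1]
gripper_width: 0.595
gripper_force: 0.0
4.55 [0.6573 0.0847 0.2276] 0.5984574538411437 [-0.00745678  0.21573141  0.34573634]
sl [458.58314151  16.28728112]
mark [452.38976611  30.21320851]
dial [401.3401856  440.20315223]
```

View pics/e.png

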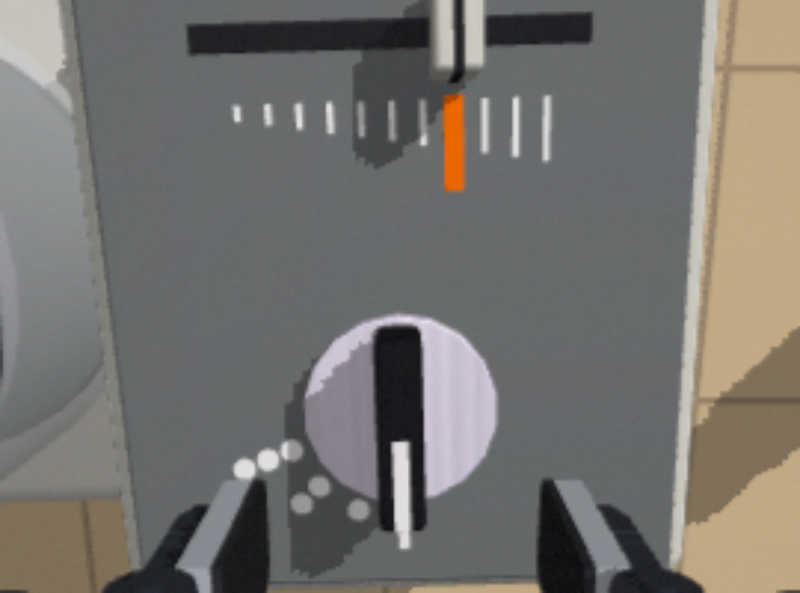

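```bash
python3 -m pendant '{"travel":[[0,0,0.025],[0,0,0.05],[0,0,0.064],[0,0,0.064],[0,0,0.064],[0,0,0.064],[0,0,0.064],[0,0,0.064],[0,0,0.064],[0,0,0.064]],"spin":[0,0,0,0,0,0,0,0,0,0],"fingers":[60,60,60,60,0,0,0,0,0,0]}' 80
```

```text
time: 5.55
ee_pos: [0.6589, 0.0836, 0.1664]
orientation: [[-1.0, 0.001, 0.003], [0.001, 1.0, -0.001], [-0.003, -0.001, -1.0]]
force: [-1.9, -2.8, 6.1]
gripper_width: 0.115
gripper_force: 79.6
```

```bash
python3 -m pendant '{"travel":[[0,0,0],[0,0,0],[0,0,0],[0,0,0],[0,0,0],[0,0,0],[0,0,0],[0,0,0],[0,0,0],[0,0,0],[0,0,0],[0,0,0],[0,0,0],[0,0,0],[0,0,0]],"spin":[6,12,18,24,30,36,42,48,54,60,66,70,70,70,70],"fingers":[0,0,0,0,0,0,0,0,0,0,0,0,0,0,0]}'
python3 - <<'E'
from h import *
im,k=cam("wrist"); s=r.observe(); R=np.array(s["orientation"]);print(s["time"],np.array(s["ee_pos"]).round(4),s["gripper_width"],s["force"],s["moment"],np.degrees(np.arctan2(R[1,1],R[0,1])))
im2,_=cam("scene")
cv2.imwrite("pics/f.png",np.hstack([cv2.resize(im[100:384,100:440],(400,334)),cv2.resize(im2[150:270,220:364],(400,334))]))
E
```

```text
time: 7.05
ee_pos: [0.658, 0.0823, 0.1664]
orientation: [[-0.341, 0.94, 0.001], [0.94, 0.341, -0.003], [-0.003, -0.0, -1.0]]
force: [-4.1, -5.6, 8.0]
gripper_width: 0.116
gripper_force: 79.8
7.1 [0.658  0.0823 0.1664] 0.11947936993219958 [-4.18896784 -4.02591393  8.23676328] [-1.03203542  0.9751302   0.19123827] 19.938427054920265
```

View pics/f.png

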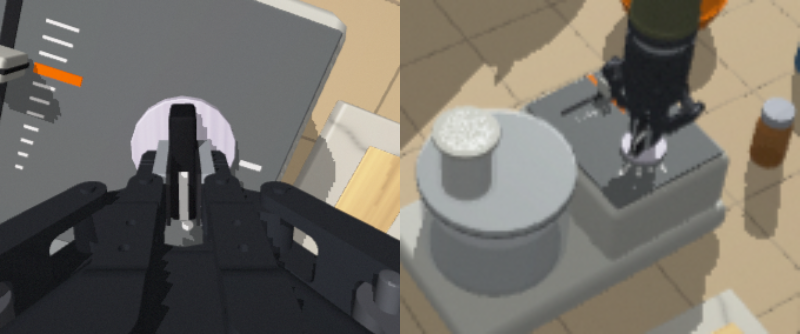

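```bash
python3 -m pendant '{"travel":[[0,0,0],[0,0,0],[0,0,0],[0,0,0]],"spin":[1,1,1,1],"fingers":[0,0,0,0]}' && python3 -c "
from bench import r
print(r.finish_job())"
```

```text
time: 7.55
ee_pos: [0.658, 0.0823, 0.1664]
orientation: [[-0.325, 0.946, 0.001], [0.946, 0.325, -0.003], [-0.003, -0.0, -1.0]]
force: [-4.2, -3.6, 7.9]
gripper_width: 0.115
gripper_force: 79.9
the job is handed in; nothing more can be done
None
```

I set the slider at the orange mark (within about 1 mm by the wrist camera), turned the dial about 71° clockwise to the third click, and handed the job in at 7.55 s with the fingers still gripping the dial at about 80 N; the hand-in call returned no verdict.

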